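# Tip a tote of jar lids into the lid hopper

### The job

Fill the lid hopper from the grey tote of jar lids, using the hopper's tipping cradle. Lower the cradle, which was left half raised, with its crank handle; slide the tote, plain end first and handle outward, fully home into it under the two hold-down rails; then swing the cradle right over with the crank until every lid has dropped into the hopper, and swing it back down flat with the emptied tote still home in it. Leave the jars and rolls standing round the work where they are.

Things in the scene. Friction and masses are not known exactly. Their poses are not given: they have to be found in the camera images.
- pivot (a point): Fixed stainless lid hopper with a tipping cradle; whole unit at a varying place and yaw. This point: middle of the cradle's shaft, 75 mm up. Axes: x level, from the cradle's mouth to the hopper; y level along the shaft, away from the robot; z up. Side cheeks at y = +-95 mm, 106 mm high by the shaft, 145 mm by the hopper; outside the robot-side one a 50 mm counterweight swings 50 mm from the shaft.
- hopper (a point): Point in the middle of the hopper, 103 mm along pivot x, 45 mm above the table; axes as pivot. Open at the top, inside 207 mm (x) by 186 mm (y); floor slopes down toward +x, where it ends at a wall 90 mm high; side walls 145 mm high.
- cradle (a joint): Angle of the tipping cradle about the shaft (about pivot +y): 0 = down flat on the table for loading, 2.44 = stop, tipped over into the hopper; starts between 0.5 and 1.1. Friction and a counterweight hold the empty cradle between about 0.5 and 1.5; below that it sinks down flat by itself. With the tote in it, it sinks when let go, or past about 2 rad falls on to its stop. Under 1 N m turns it.
- crank_grip (a point): Grip point on the crank's black sleeve, on the robot's side of the unit: a 12 mm thick level rod along pivot y, 90 mm long, this point 44 mm from its free end; at pivot y = -160 mm, 150 mm from the shaft axis, at an angle from pivot +x toward z of 2.793 minus joint cradle. Height 126 mm at both ends of travel, 225 mm at the top. The rod can turn between pads pinching it from above.
- cradle_seat (a point): Point fixed to the cradle where tote_centre lies when the tote is fully home: with the cradle down at pivot x = -108 mm, y = 0, 34 mm above the table, axes as pivot. The cradle is an aluminium tray: floor 4 mm thick, side walls 153 mm apart, back plate at pivot x = -30 mm, hold-down rails along both sides, underside 69 mm above the table, reaching 18 mm inward.
- cradle_mouth (a point): Point on the table at the middle of the mouth of the lowered cradle (fixed, pivot x = -236 mm; axes as pivot). From here flared guides, 185 mm apart at their ends and 67 mm high, narrow to the side walls at pivot x = -200 mm; a lead-in ramp rises 4 mm between x = -225 and -200 mm.
- tote_centre (a point): Middle, 30 mm above its underside, of the loose grey plastic tote (0.2 to 0.35 kg) that holds six lids: body 156 (x) by 126 (y) by 60 mm high, 144 over the two side rims, which slide under the cradle's rails; it stands on 4 mm runners. Axes: x from the handle end to the plain end that goes in first, z up. Place and yaw vary. Home: this point at cradle_seat, axes alike.
- tote_handle (a point): Middle of the straight part of the tote's wire handle: a level rod 8 mm thick, 76 mm long along the tote's y, 119 mm from the tote's middle toward -x (42 mm off the end wall), 50 mm above its underside. Axes as the tote's.
- lid_0_centre (a point): Centre of a loose gold tin jar lid, 69 mm across, 14 mm high, lying in the tote at the start (z is its axis)
- lid_1_centre (a point): Centre of a loose gold tin jar lid, 69 mm across, 14 mm high, lying in the tote at the start (z is its axis)
- lid_2_centre (a point): Centre of a loose gold tin jar lid, 69 mm across, 14 mm high, lying in the tote at the start (z is its axis)
- lid_3_centre (a point): Centre of a loose gold tin jar lid, 69 mm across, 14 mm high, lying in the tote at the start (z is its axis)
- lid_4_centre (a point): Centre of a loose gold tin jar lid, 69 mm across, 14 mm high, lying in the tote at the start (z is its axis)
- lid_5_centre (a point): Centre of a loose gold tin jar lid, 69 mm across, 14 mm high, lying in the tote at the start (z is its axis)
- impulse_sealer: Fixed hand heat sealer at the back left, beyond the tote: 418 mm long (its y), 111 mm deep (x), 104 mm high, origin under its middle; front to -x, keep the tote and gripper clear of it
- label_roll: loose roll of blank white labels lying on its side face, 69 across, 50 high, near the mouth of the cradle on the robot's side; origin under its centre; a bystander, not to be disturbed
- jar_a: loose screw-lid jar, 70 across, 99 high, beyond the cradle (far side); origin under its centre; a bystander, not to be disturbed
- jar_b: loose screw-lid jar, 69 across, 99 high, beyond the cradle (far side); origin under its centre; a bystander, not to be disturbed
- tape_roll: loose tape roll lying flat, 92 across, 48 high, to the left of the tote; origin under its centre; a bystander, not to be disturbed
Mind the look-alikes: they are no part of the job. Leave any white look-alike of the part that bears lid_4_centre alone.

How it is judged:
By the outcome, as a careful person would: the job done as asked, in the order asked, and still so for the second after the job is handed in, with the robot touching nothing.
It also fails if it takes over 72 s, if anything falls off the work surface, if the arm or the gripper's body presses on something with over 40 N, if the wrist force passes 120 N, or if a joint passes its speed limit or range.

### The arm

A 7-joint arm with a two-finger parallel gripper is mounted at the origin on a cart in front of the work surface, level with it; the furniture and walls round the work are solid. World frame = base frame: x ahead of the robot, y to its left, z up, the work surface at z = 0. Lengths are in mm, angles in rad, forces in N, time in s.
With the tool pointing down it reaches from about 350 to 900 mm from the base axis. Payload 8.1 kg.
Tool frame: the origin (TCP) lies midway between the tips of the shut fingers; the grasp point (between the pads) lies 19 mm behind it (robot.grasp_offset is the distance from the TCP to the grasp point, in mm); z points along the fingers, y is the line along which they close (so a half turn about z gives the same grasp; the last joint's range is limited). The gripper opens to 92 mm and grips with 3 to 60 N. Pads are 19 mm wide; open, the fingers measure 130 mm over their backs; the gripper's body (75 mm by 190 mm) begins 47 mm behind the grasp point.
Start: joints at [1.038, 0.434, 0.025, 1.573, -0.012, 1.134, -0.075], TCP at [260.41, -568.18, 226.742] pointing down, gripper open.
Joint ranges: [-2.62, 2.62], [-0.44, 2.09], [-1.27, 1.32], [0.08, 2.57], [-1.32, 4.46], [0.12, 2], [-2.74, 2.74]. Speed limits (rad/s): [2.22, 2.22, 3.01, 3.01, 3.14, 3.14, 3.14].

### API

Orientations are given as a rotation vector (axis times angle).
In Python, from rig import robot gives the robot as it stands.
- The arm moves only by the tool apply_moves, never from a script. Its argument "plan" is a list of rows, each an object with "twist": the turn, a rotation vector about the tool's x, y, z in rad, a list of three; "delta_pos": the shift along the tool's x, y, z in cm, a list of three; "jaw": the finger opening in cm, from 0 to 9.18. In form: [{"twist": [wx, wy, wz], "delta_pos": [tx, ty, tz], "jaw": jaw}, ...]. A call has 1 to 8 rows; each row is the pose to reach, as a shift and turn from the pose commanded when the call began, along the tool's axes at that moment; what a row does not reach only later rows make up. A row lasts 1/12 s, in which the tool goes at most 41.7 mm and 7.16 degrees, less where a joint would pass 70% of its speed; a pose out of reach is approached as far as the arm can. A call with a gripper value outside its range is refused whole. The fingers move at their own pace and stop on an object; "squeeze" is the grip in N (left out, the last holds). Time passes only in rows, so rows that repeat a pose let the fingers close. It gives the time, the measured TCP pose, the force, the opening and the grip force at its end, in the units of the state.
- robot.read_state(): the state, without advancing time (a new reading comes with each control period).
- robot.camera(name): name is "scene" or "top"; returns a dict with "frame" (384x512x3 uint8, blue, green, red), "K" (3x3 intrinsics, pixels), "dist_coeffs" ([k1, k2, p1, p2, k3] as OpenCV has them; the pictures are not rectified), "position" and "orientation" of the camera in the world. Camera axes: x right, y down, z forward; pixel columns grow to the right and rows downward; lengths in mm; the calibration is good to about 2 mm. A picture is of the moment at which its call begins. There is no depth.
- robot.hand_in(): hands the job in; it is judged then, once.
Trained networks look in the newest picture that a camera, given by its name, has taken for a name from the list of things; names that differ only in an ending like _2 or _b are one class to them, and where a whole thing is asked for, a point or a joint stands for the part that bears it (a point fixed in the world has none). Each returns a list of dicts, best first, with "conf" (0 to 1); they miss things now and then, are a little off and sometimes report something else, mostly with a low value. They report only what shows in the picture. A call takes as long as a camera call. They do not tell look-alikes from the thing itself.
- robot.spot_in(name, camera): "point" ([column, row] in pixels, amid what is visible of it).
- robot.trace(name, camera): "mask" (384x512 bool, what is visible of it) and "point" ([column, row] in pixels, amid what is visible of it).
- robot.spot_point(name, camera): "point" ([column, row] in pixels: a listed point, or the origin of a listed thing).
The state is a dict: "clock": time; "joints": joint angles; "dq": joint speeds; "joint_torque": joint torques, N m; "position": TCP position; "tool_rot": TCP orientation; "force": force on the tool from outside, world axes, zero at the start; "torque": the same for the moment, N m; "finger_gap": opening from 0.0 (shut) to 1.0 (fully open); "grasp_force": force on a finger pad.
Only numpy, scipy, OpenCV 4.12 (cv2) and the standard library are available. Lean on these libraries where they do the work, as an engineer would, in place of code of your own. Each camera call takes 0.05 s, during which the arm holds its last target. There are 200 camera calls.

## Working session

There is one attempt and no reset: what is moved stays moved. The work goes in short steps, Python scripts to look and compute and a tool call to move; the robot and the scene stay as the last step left them, time stands still between calls to the robot, and variables do not carry over. Pictures are saved under pics/ and viewed, at most 10 in all, crops included, and the job is handed in when it is done.

Besides the shell and the picture viewer there is one more tool, called as name(argument=value, ...) on one line, values as JSON. apply_moves: Moves the arm, as the interface text tells. Its arguments: {"type":"object","properties":{"plan":{"type":"array","items":{"type":"object","properties":{"twist":{"type":"array","items":{"type":"number"}},"delta_pos":{"type":"array","items":{"type":"number"}},"jaw":{"type":"number"}}}},"squeeze":{"type":"number"}},"required":["plan"]}

```bash
ls; mkdir -p pics
cat > h.py <<'E'
import numpy as np,cv2
from scipy.spatial.transform import Rotation as R
from rig import robot
def ray(c,p):
    u=cv2.undistortPoints(np.array([[p]],float),np.array(c["K"],float),np.array(c["dist_coeffs"],float))[0,0]
    M=R.from_rotvec(c["orientation"]).as_matrix() if np.size(c["orientation"])==3 else np.array(c["orientation"])
    return np.array(c["position"],float),M@np.array([u[0],u[1],1.])
def onz(c,p,z):
    o,d=ray(c,p); return o+d*(z-o[2])/d[2]
def tri(c1,p1,c2,p2):
    o1,d1=ray(c1,p1);o2,d2=ray(c2,p2);d1/=np.linalg.norm(d1);d2/=np.linalg.norm(d2)
    s=np.linalg.lstsq(np.c_[d1,-d2],o2-o1,rcond=None)[0]
    a,b=o1+s[0]*d1,o2+s[1]*d2
    return (a+b)/2,np.linalg.norm(a-b)
E
python3 - <<'E'
from h import *
np.set_printoptions(precision=1,suppress=True)
C={n:robot.camera(n) for n in("scene","top")}
for n in C: cv2.imwrite(f"pics/{n}0.png",C[n]["frame"]); print(n,C[n]["position"],C[n]["orientation"])
Z=dict(pivot=75,hopper=45,crank_grip=None,cradle_seat=None,cradle_mouth=0,tote_centre=34-4,tote_handle=50,lid_0_centre=20,impulse_sealer=0,label_roll=0,jar_a=0,tape_roll=0)
for k,z in Z.items():
    D={n:robot.spot_point(k,n) for n in C}
    for n in C:
        print(k,n,[(np.round(d["point"]),round(d["conf"],2),onz(C[n],d["point"],z)[:2] if z is not None else '') for d in D[n][:7]])
    if D["scene"] and D["top"]: print("   tri",tri(C["scene"],D["scene"][0]["point"],C["top"],D["top"][0]["point"]))
s=robot.read_state();print(s)
E
```

```text
pics
scene [-217.7  584.5 1103.4] [-1.3  2.3 -0.9]
top [ 348.9  118.7 1605.8] [-2.1  2.2 -0.1]
pivot scene [(array([329., 156.]), 0.73, array([ 588.4, -203.6]))]
pivot top [(array([348., 200.]), 0.68, array([ 564.9, -201.2])), (array([238., 217.]), 0.44, array([510.5, 202.7]))]
   tri (array([ 565.9, -191.1,   98.4]), np.float64(13.463331935238505))
hopper scene []
hopper top [(array([371., 200.]), 0.68, array([ 565.8, -297.5]))]
crank_grip scene [(array([343., 173.]), 0.73, '')]
crank_grip top [(array([326., 238.]), 0.78, '')]
   tri (array([419. , -98.7, 194.2]), np.float64(5.921069729087634))
cradle_seat scene [(array([304., 159.]), 0.89, '')]
cradle_seat top [(array([318., 194.]), 0.72, '')]
   tri (array([581.4, -88.4, 124.2]), np.float64(2.6207833494327444))
cradle_mouth scene [(array([345., 169.]), 0.43, array([ 562.4, -266. ]))]
cradle_mouth top []
tote_centre scene [(array([236., 242.]), 0.65, array([469.9, 232.2]))]
tote_centre top [(array([232., 228.]), 0.7, array([472.8, 231.6])), (array([230., 237.]), 0.5, array([439.9, 238.9])), (array([237., 224.]), 0.33, array([489.2,
[... 971 characters left out ...]
8.3, -115.5]))]
   tri (array([754.3,  73.6,   4.8]), np.float64(2.242266367196765))
tape_roll scene [(array([167., 331.]), 0.71, array([333.9, 518.5]))]
tape_roll top [(array([160., 267.]), 0.83, array([333.2, 509.4]))]
   tri (array([335.1, 514.8,  -7.4]), np.float64(8.055743006619407))
{'clock': 1.3, 'joints': array([ 1. ,  0.4,  0. ,  1.6, -0. ,  1.1, -0.1]), 'dq': array([ 0.,  0.,  0., -0.,  0.,  0.,  0.]), 'joint_torque': array([  0. , -66.8,   1. , -31.5,  -0.1,   0. ,   0. ]), 'position': array([ 260.4, -568.2,  226.7]), 'tool_rot': array([ 3.1,  0.7, -0. ]), 'force': array([-0.1, -0.1, -0.6]), 'torque': array([-0.1,  0. ,  0. ]), 'grasp_force': 0.0, 'finger_gap': 1.0003785304816004}
```

View pictures.

Run:
```python
import cv2
a=cv2.imread("pics/scene0.png");b=cv2.imread("pics/top0.png")
cv2.imwrite("pics/s1.png",cv2.resize(a[120:370,130:430],None,fx=2.6,fy=2.4,interpolation=cv2.INTER_CUBIC))
cv2.imwrite("pics/t1.png",cv2.resize(b[120:300,140:420],None,fx=2.8,fy=2.8,interpolation=cv2.INTER_CUBIC))
```

```text
(no output)
```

View pics/s1.png

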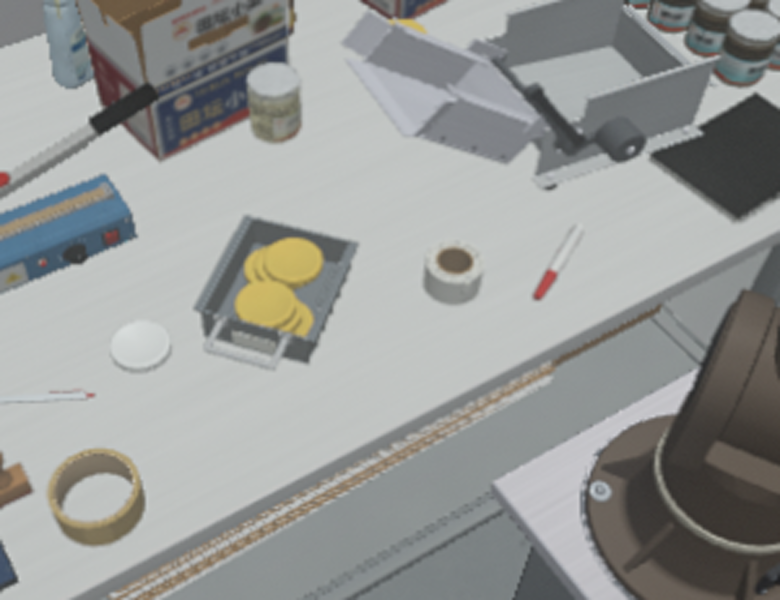

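View pics/t1.png

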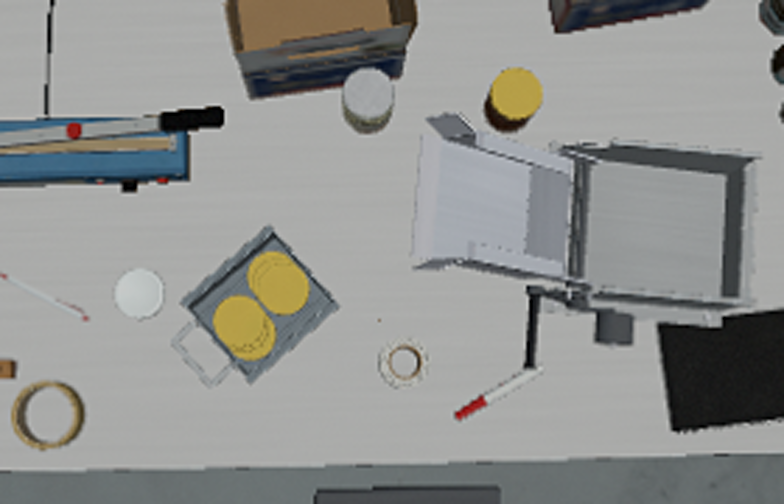

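```bash
cat > fit.py <<'E'
from h import *
from scipy.optimize import least_squares
np.set_printoptions(precision=2,suppress=True)
import types
def proj(c,P):
    M=R.from_rotvec(c["orientation"]).as_matrix()
    r,_=cv2.Rodrigues(M.T); return cv2.projectPoints(np.array(P,float).reshape(-1,3),r,-M.T@np.array(c["position"]),np.array(c["K"],float),np.array(c["dist_coeffs"],float))[0][:,0]
def unit(p,Q):   # pivot frame -> world, Q z measured from table
    X,Y,a=p[:3]; Q=np.atleast_2d(np.array(Q,float)); c,s=np.cos(a),np.sin(a)
    return np.c_[X+c*Q[:,0]-s*Q[:,1],Y+s*Q[:,0]+c*Q[:,1],Q[:,2]]
def crad(q,c):   # flat cradle coords -> rotated by c about +y at z=75
    q=np.atleast_2d(np.array(q,float)); x,z=q[:,0],q[:,2]-75
    return np.c_[x*np.cos(c)+z*np.sin(c),q[:,1],75-x*np.sin(c)+z*np.cos(c)]
def crank(c,y=-160): t=2.793-c; return [150*np.cos(t),y,75+150*np.sin(t)]
def draw(im,c,segs,col,f):
    for s in segs:
        uv=(proj(c,s)+.5)*f-.5
        cv2.polylines(im,[np.round(uv).astype(int)],False,col,1,cv2.LINE_AA)
def usegs(p):
    c=p[3]
    S=[unit(p,[[0,y,106],[0,y,145],[207,y,145],[207,y,0]]) for y in(-95,95)]
    S+=[unit(p,[[207,-95,90],[207,95,90]]),unit(p,[crank(c,-114),crank(c,-204)])]
    S+=[unit(p,crad(q,c)) for q in([[-30,-76.5,4],[-200,-76.5,4],[-236,-92.5,0],[-236,92.5,0],[-200,76.5,4],[-30,76.5,4],[-30,-76.5,4]],[[-30,-76.5,69],[-200,-76.5,69]],[[-30,76.5,69],[-200,76.5,69]])]
    return S
def tsegs(t,z0=0):
    f=lambda Q:unit(t,np.array(Q,float)+[0,0,z0])
    return [f([[-78,-72,60],[78,-72,60],[78,72,60],[-78,72,60],[-78,-72,60]]),f([[-119,-38,50],[-119,38,50]]),f([[-78,-63,0],[78,-63,0],[78,63,0],[-78,63,0],[-78,-63,0]])]
E
python3 - <<'E'
from fit import *
C={n:robot.camera(n) for n in("scene","top")}
obs=[]
for k in("pivot","hopper","crank_grip","cradle_seat"):
    for n in C:
        d=robot.spot_point(k,n)
        if d: obs.append((n,k,d[0]["point"],1))
obs+=[("top","r",(330.7,223.6),1),("top","e",(329.3,251.4),1)]
def mod(p,k):
    return unit(p,{"pivot":[0,0,75],"hopper":[103,0,45],"crank_grip":crank(p[3]),"cradle_seat":crad([-108,0,34],p[3])[0],"r":crank(p[3],-114),"e":crank(p[3],-204)}[k])
g=lambda p:np.concatenate([w*(proj(C[n],mod(p,k))[0]-np.array(u)) for n,k,u,w in obs])
r=least_squares(g,[566,-200,-1.57,.55],loss="soft_l1",f_scale=2,x_scale=[10,10,.1,.1])
print(r.x)
for o,e in zip(obs,g(r.x).reshape(-1,2)): print(o[:2],e)
# tote from hand-picked rim corners + handle
cs=[[78,72,60],[78,-72,60],[-78,-72,60],[-78,72,60]]
top=np.array([(268,228),(338,306),(250,382),(182,300)])/2.8+[140,120]
sc=np.array([(250,217),(357,242),(310,362),(197,312)])/[2.6,2.4]+[130,120]
hd={n:robot.spot_point("tote_handle",n)[0]["point"] for n in C}
def gt(t):
    return np.concatenate([(proj(C["top"],unit(t,cs))-top).ravel(),(proj(C["scene"],unit(t,cs))-sc).ravel()]+[(proj(C[n],unit(t,[[-119,0,50]]))[0]-hd[n]) for n in C])
t=least_squares(gt,[472,232,-.8],loss="soft_l1",f_scale=2,x_scale=[10,10,.1]);print(t.x);print(gt(t.x).reshape(-1,2))
f=2.8;ims=[]
for n,(r0,r1,c0,c1) in {"top":(150,270,195,420),"scene":(120,275,195,415)}.items():
    im=cv2.resize(C[n]["frame"],None,fx=3.5,fy=3.5,interpolation=cv2.INTER_CUBIC)
    draw(im,C[n],usegs(r.x),(0,0,255),3.5);draw(im,C[n],tsegs(t.x),(0,200,0),3.5)
    cv2.imwrite(f"pics/ov_{n}.png",im[int(r0*3.5):int(r1*3.5),int(c0*3.5):int(c1*3.5)])
E
```

```text
[ 570.01 -205.61   -1.67    0.65]
('scene', 'pivot') [ 2.6  -0.63]
('top', 'pivot') [-0.18  0.2 ]
('scene', 'hopper') [-0.71  5.52]
('top', 'hopper') [ 1.09 -1.34]
('scene', 'crank_grip') [ 0.56 -0.8 ]
('top', 'crank_grip') [-0.2   0.28]
('scene', 'cradle_seat') [-1.64  0.35]
('top', 'cradle_seat') [-0.05 -0.57]
('top', 'r') [-0.13  0.7 ]
('top', 'e') [-0.26 -0.24]
[469.1  227.91  -0.9 ]
[[ 0.24 -0.89]
 [-0.09  1.01]
 [-1.46  0.99]
 [-1.68  0.05]
 [-1.42 -0.53]
 [ 1.39  1.85]
 [ 1.08 -6.97]
 [-2.37 -0.97]
 [ 2.9   0.42]
 [ 0.2  -0.38]]
```

View pics/ov_top.png

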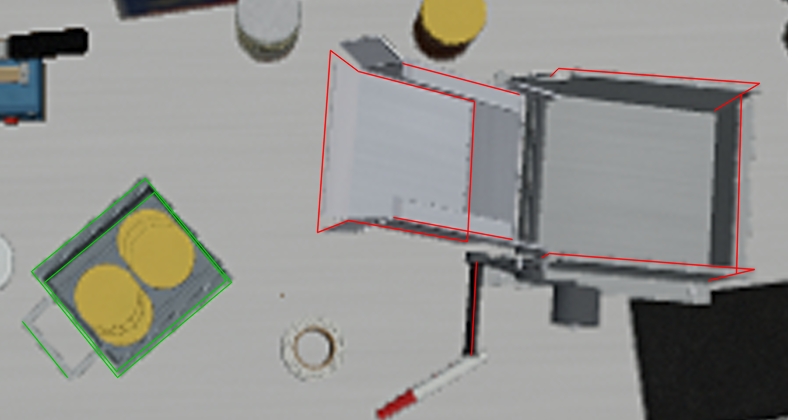

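View pics/ov_scene.png

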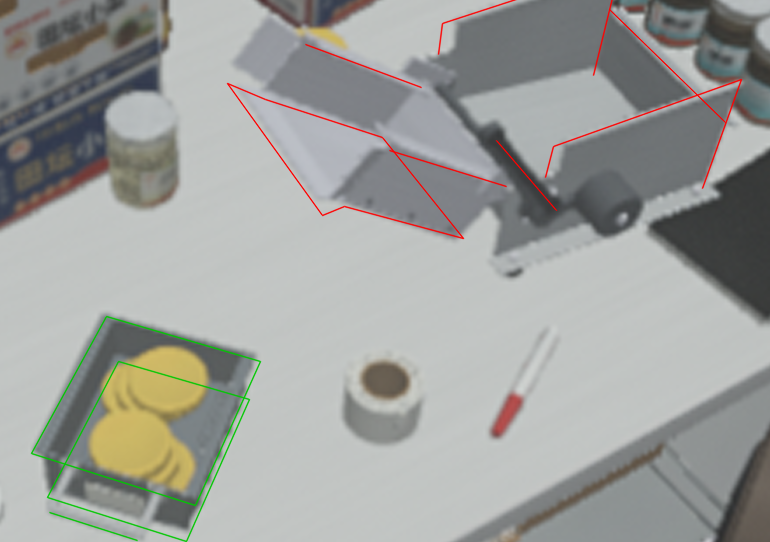

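```bash
cat > go.py <<'E'
from fit import *
def goal(pos,yaw_pivot_axis_deg_y):  # tool y along world angle a (mod pi), tool z down
    s=robot.read_state(); M=R.from_rotvec(s["tool_rot"])
    best=None
    for k in(0,np.pi):
        a=yaw_pivot_axis_deg_y+k; y=np.array([np.cos(a),np.sin(a),0]);z=np.array([0,0,-1.]);x=np.cross(y,z)
        G=R.from_matrix(np.c_[x,y,z]); w=(M.inv()*G).as_rotvec()
        if best is None or np.linalg.norm(w)<np.linalg.norm(best): best=w
    print("pos",s["position"],"twist",best,"delta_cm",[M.inv().apply(np.array(q)-s["position"])/10 for q in np.atleast_2d(pos)])
    return best
E
python3 - <<'E'
from go import *
p=[567,-205,-1.67,.65]
g=unit(p,[crank(.65)])[0]; print(g)
print(R.from_rotvec(robot.read_state()["tool_rot"]).as_matrix())
goal([g+[0,0,60],g-[0,0,19]],p[2])
E
```

```text
[ 415.83 -108.33  201.11]
[[ 0.91  0.42 -0.  ]
 [ 0.42 -0.91 -0.  ]
 [-0.    0.   -1.  ]]
pos [ 260.4  -568.2   226.76] twist [0.   0.   0.53] delta_cm [array([ 33.29, -35.33,  -3.44]), array([ 33.29, -35.33,   4.46])]
```

apply_moves(plan=[{"twist": [0,0,0.08],"delta_pos": [1.5,-1.6,-3.4],"jaw": 9.1},{"twist": [0,0,0.18],"delta_pos": [4.2,-4.5,-3.4],"jaw": 9.1},{"twist": [0,0,0.28],"delta_pos": [7,-7.4,-3.4],"jaw": 9.1},{"twist": [0,0,0.38],"delta_pos": [9.8,-10.3,-3.4],"jaw": 9.1},{"twist": [0,0,0.48],"delta_pos": [12.6,-13.3,-3.4],"jaw": 9.1},{"twist": [0,0,0.53],"delta_pos": [15.4,-16.3,-3.4],"jaw": 9.1},{"twist": [0,0,0.53],"delta_pos": [18.2,-19.3,-3.4],"jaw": 9.1},{"twist": [0,0,0.53],"delta_pos": [21,-22.3,-3.4],"jaw": 9.1}], squeeze=25)

```text
clock: 2.57
position: [358.7, -276.1, 261.0]
tool_rot: [3.137, -0.158, 0.001]
force: [0.7, -0.6, -0.3]
finger_gap: 0.993
grasp_force: 0.0
```

Run:
```python
from go import *
p=[567,-205,-1.67,.65]
g=unit(p,[crank(.65)])[0]
goal([g+[0,0,60],g-[0,0,19]],p[2])
```

```text
pos [ 358.67 -276.08  261.01] twist [ 0. -0. -0.] delta_cm [array([  4.  , -17.26,  -0.02]), array([  4.  , -17.27,   7.88])]
```

apply_moves(plan=[{"twist": [0,0,0],"delta_pos": [1,-4,0],"jaw": 9.1},{"twist": [0,0,0],"delta_pos": [2,-8,0],"jaw": 9.1},{"twist": [0,0,0],"delta_pos": [3,-12,0],"jaw": 9.1},{"twist": [0,0,0],"delta_pos": [4,-15.5,0],"jaw": 9.1},{"twist": [0,0,0],"delta_pos": [4,-17.3,0],"jaw": 9.1},{"twist": [0,0,0],"delta_pos": [4,-17.3,0],"jaw": 9.1}])

```text
clock: 3.07
position: [416.5, -105.2, 261.0]
tool_rot: [-3.137, 0.146, -0.001]
force: [-0.5, 0.7, 0.5]
finger_gap: 0.991
grasp_force: 0.0
```

Run:
```python
from go import *
p=[567,-205,-1.67,.65]
C={n:robot.camera(n) for n in("scene","top")}
o=[]
for n,(r0,r1,c0,c1) in {"top":(170,270,270,400),"scene":(110,210,270,400)}.items():
    im=cv2.resize(C[n]["frame"],None,fx=3,fy=3,interpolation=cv2.INTER_CUBIC)
    draw(im,C[n],[usegs(p)[3]],(0,0,255),3)
    o.append(im[r0*3:r1*3,c0*3:c1*3])
cv2.imwrite("pics/g1.png",np.hstack(o))
```

```text
(no output)
```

View pics/g1.png

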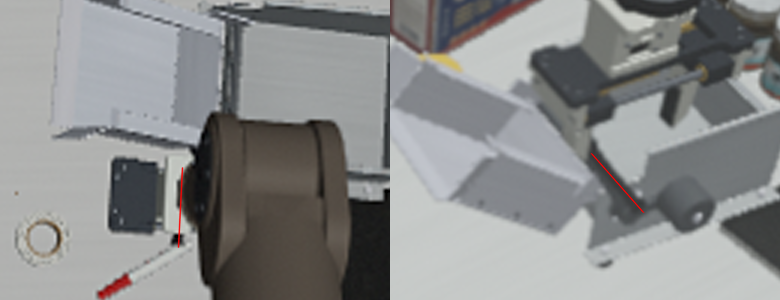

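apply_moves(plan=[{"twist": [0,0,0],"delta_pos": [0,0,2.5],"jaw": 9.1},{"twist": [0,0,0],"delta_pos": [0,0,5.0],"jaw": 9.1},{"twist": [0,0,0],"delta_pos": [0,0,7.5],"jaw": 9.1},{"twist": [0,0,0],"delta_pos": [0,0,7.9],"jaw": 9.1},{"twist": [0,0,0],"delta_pos": [0,0,7.9],"jaw": 5},{"twist": [0,0,0],"delta_pos": [0,0,7.9],"jaw": 3},{"twist": [0,0,0],"delta_pos": [0,0,7.9],"jaw": 0},{"twist": [0,0,0],"delta_pos": [0,0,7.9],"jaw": 0}], squeeze=12)

```text
clock: 3.83
position: [416.4, -110.3, 183.0]
tool_rot: [3.137, -0.158, 0.004]
force: [-0.4, -0.7, 0.0]
finger_gap: 0.75
grasp_force: 0.0
```

apply_moves(plan=[{"twist": [0,0,0],"delta_pos": [0,0,0],"jaw": 0},{"twist": [0,0,0],"delta_pos": [0,0,0],"jaw": 0},{"twist": [0,0,0],"delta_pos": [0,0,0],"jaw": 0},{"twist": [0,0,0],"delta_pos": [0,0,0],"jaw": 0}])

```text
clock: 4.17
position: [415.6, -109.8, 181.9]
tool_rot: [3.138, -0.157, 0.001]
force: [-0.8, 0.3, -0.1]
finger_gap: 0.457
grasp_force: 0.0
```

apply_moves(plan=[{"twist": [0,0,0],"delta_pos": [0,0,0],"jaw": 0},{"twist": [0,0,0],"delta_pos": [0,0,0],"jaw": 0},{"twist": [0,0,0],"delta_pos": [0,0,0],"jaw": 0},{"twist": [0,0,0],"delta_pos": [0,0,0],"jaw": 0},{"twist": [0,0,0],"delta_pos": [0,0,0],"jaw": 0},{"twist": [0,0,0],"delta_pos": [0,0,0],"jaw": 0}])

```text
clock: 4.67
position: [415.7, -109.2, 181.8]
tool_rot: [-3.137, 0.157, -0.0]
force: [-0.2, 3.3, 2.5]
finger_gap: 0.123
grasp_force: 12.0
```

apply_moves(plan=[{"twist": [0,0,0],"delta_pos": [0,-0.9,0.65],"jaw": 0},{"twist": [0,0,0],"delta_pos": [0,-1.78,1.35],"jaw": 0},{"twist": [0,0,0],"delta_pos": [0,-3.37,2.96],"jaw": 0},{"twist": [0,0,0],"delta_pos": [0,-4.68,4.79],"jaw": 0},{"twist": [0,0,0],"delta_pos": [0,-5.4,6.11],"jaw": 0},{"twist": [0,0,0],"delta_pos": [0,-5.9,7.2],"jaw": 0},{"twist": [0,0,0],"delta_pos": [0,-5.98,7.4],"jaw": 0},{"twist": [0,0,0],"delta_pos": [0,-5.98,7.4],"jaw": 0}])

```text
clock: 5.33
position: [423.8, -46.3, 107.9]
tool_rot: [-3.134, 0.151, -0.005]
force: [2.4, 16.6, 4.5]
finger_gap: 0.127
grasp_force: 12.0
```

apply_moves(plan=[{"twist": [0,0,0],"delta_pos": [0,-0.3,0],"jaw": 0},{"twist": [0,0,0],"delta_pos": [0,-0.3,0],"jaw": 0},{"twist": [0,0,0],"delta_pos": [0,-0.3,0],"jaw": 0}])

```text
clock: 5.58
position: [423.8, -46.3, 108.2]
tool_rot: [-3.137, 0.156, -0.005]
force: [4.6, 5.1, -1.0]
finger_gap: 0.125
grasp_force: 12.0
```

apply_moves(plan=[{"twist": [0,0,0],"delta_pos": [0,0,0],"jaw": 5},{"twist": [0,0,0],"delta_pos": [0,0,0],"jaw": 5},{"twist": [0,0,0],"delta_pos": [0,0,0],"jaw": 5},{"twist": [0,0,0],"delta_pos": [0,0,0],"jaw": 5},{"twist": [0,0,0],"delta_pos": [0,0,-4],"jaw": 5},{"twist": [0,0,0],"delta_pos": [0,0,-8],"jaw": 8},{"twist": [0,0,0],"delta_pos": [0,-2,-11],"jaw": 8},{"twist": [0,0,0],"delta_pos": [-4,-6,-12],"jaw": 8}])

```text
clock: 6.25
position: [403.8, 3.0, 229.8]
tool_rot: [-3.136, 0.166, -0.015]
force: [1.7, 1.9, 1.7]
finger_gap: 0.658
grasp_force: 0.0
```

Run:
```python
from go import *
C={n:robot.camera(n) for n in("scene","top")}
for n in C:
  for k in("pivot","hopper","cradle_seat","cradle_mouth","tote_centre","tote_handle"):
    print(n,k,[(np.array(d["point"]),round(d["conf"],2)) for d in robot.spot_point(k,n)[:2]])
np.save("C.npy",C,allow_pickle=True)
p=[567,-202,-1.67,0.];t=[469.1,227.9,-.9]
o=[]
for n,(r0,r1,c0,c1) in {"top":(155,260,195,395),"scene":(125,285,195,395)}.items():
    f=3.9 if n=="top" else 3.9
    im=cv2.resize(C[n]["frame"],None,fx=f,fy=f,interpolation=cv2.INTER_CUBIC)
    draw(im,C[n],usegs(p),(0,0,255),f);draw(im,C[n],tsegs(t),(0,200,0),f)
    cv2.imwrite(f"pics/u_{n}.png",im[int(r0*f):int(r1*f)-30,int(c0*f):int(c1*f)])
```

```text
scene pivot [(array([326.9, 160.9]), 0.77)]
scene hopper [(array([357.8, 153.7]), 0.92), (array([241.8, 253.1]), 0.74)]
scene cradle_seat [(array([304.7, 175.2]), 0.92), (array([326.9, 158.9]), 0.21)]
scene cradle_mouth [(array([265.5, 193.2]), 0.77)]
scene tote_centre [(array([236.3, 240.5]), 0.77)]
scene tote_handle [(array([223.3, 269.8]), 0.6)]
top pivot [(array([346.3, 197.2]), 0.78)]
top hopper [(array([374.8, 202.3]), 0.76), (array([229.2, 239.5]), 0.55)]
top cradle_seat [(array([315.8, 198.6]), 0.74)]
top cradle_mouth [(array([281.4, 197.3]), 0.58)]
top tote_centre [(array([231.1, 229.4]), 0.9)]
top tote_handle [(array([206.2, 252. ]), 0.95)]
```

View pics/u_top.png

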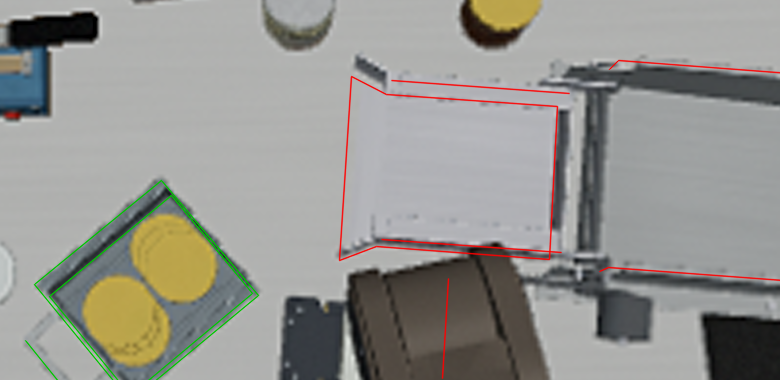

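View pics/u_scene.png

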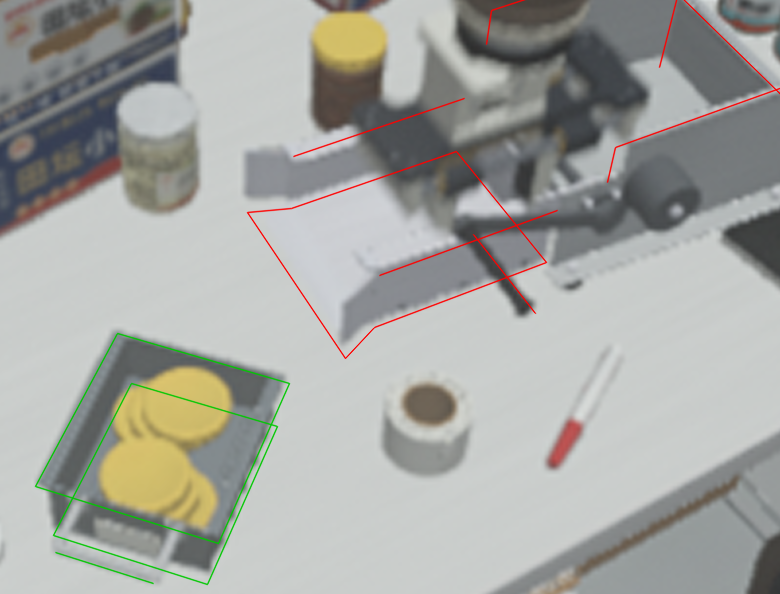

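Run:
```python
from go import *
C=np.load("C.npy",allow_pickle=True).item()
obs=[("scene",(-236,-92.5,0),(282.9,212.9)),("scene",(-236,92.5,0),(258.3,175.5)),("scene",(-236,-92.5,67),(283.5,202.7)),("scene",(-236,92.5,67),(258.3,163.5)),
("top",(-236,-92.5,0),(282.2,221.4)),("top",(-236,92.5,67),(286.8,169.6)),("scene",(-141,-204,126),(329.6,204)),
("scene",(0,0,75),(326.9,160.9)),("scene",(103,0,45),(357.8,153.7)),("scene",(-108,0,34),(304.7,175.2)),("scene",(-236,0,0),(265.5,193.2)),
("top",(0,0,75),(346.3,197.2)),("top",(103,0,45),(374.8,202.3)),("top",(-108,0,34),(315.8,198.6)),("top",(-236,0,0),(281.4,197.3))]
def g(p):
    v=[(proj(C[n],unit(p,[q]))[0]-np.array(u)) for n,q,u in obs]
    a=p[2]; k=np.array([423.8,-46.3])-p[:2]; x=k@[np.cos(a),np.sin(a)]
    return np.concatenate(v+[[(x+141)/1.5]])
r=least_squares(g,[567,-202,-1.67],loss="soft_l1",f_scale=1.5,x_scale=[10,10,.1]);p=r.x
print(p)
for o,e in zip(obs,g(p)[:-1].reshape(-1,2)): print(o[0],o[1],e)
print(g(p)[-1])
for n in C:
    print([ (onz(C[m],u,q[2])) for m,q,u in obs[:6] if m==n])
# tote
t=[469.1,227.9,-.9]
for k,q,us,ut in(("c",30,(236.3,240.5),(231.1,229.4)),("h",50,(223.3,269.8),(206.2,252))):
    print(k,onz(C["scene"],us,q),onz(C["top"],ut,q),tri(C["scene"],us,C["top"],ut))
print(unit(t,[[-119,0,50]]))
```

```text
[ 569.98 -203.98   -1.68]
scene (-236, -92.5, 0) [-0.65  2.01]
scene (-236, 92.5, 0) [-0.42  2.17]
scene (-236, -92.5, 67) [-0.24 -1.34]
scene (-236, 92.5, 67) [-0.31  0.36]
top (-236, -92.5, 0) [-0.62 -1.72]
top (-236, 92.5, 67) [-0.52 -0.72]
scene (-141, -204, 126) [ 1.   -0.13]
scene (0, 0, 75) [ 5.82 -2.05]
scene (103, 0, 45) [-0.93  2.75]
scene (-108, 0, 34) [-0.97  1.81]
scene (-236, 0, 0) [4.1  2.39]
top (0, 0, 75) [1.89 1.02]
top (103, 0, 45) [-1.04 -0.59]
top (-108, 0, 34) [ 1.8  -1.18]
top (-236, 0, 0) [ 2.07 -1.34]
0.2280038982444239
[array([509.89,  34.26,   0.  ]), array([696.1 ,  13.61,   0.  ]), array([499.  ,  43.19,  67.  ]), array([688.79,  18.61,  67.  ])]
[array([497.3 ,  38.59,   0.  ]), array([685.06,  18.58,  67.  ])]
c [473.64 228.38  30.  ] [469.05 233.14  30.  ] (array([467.98, 231.96,  39.38]), np.float64(1.212546327787665))
h [392.45 315.72  50.  ] [386.03 325.18  50.  ] (array([384.49, 321.38,  65.98]), np.float64(4.052458976287399))
[[395.13 321.12  50.  ]]
```

Run:
```python
from go import *
C=np.load("C.npy",allow_pickle=True).item()
o=[]
for n,(r0,r1,c0,c1) in {"top":(220,275,190,240),"scene":(235,290,198,248)}.items():
    f=8
    im=cv2.resize(C[n]["frame"],None,fx=f,fy=f,interpolation=cv2.INTER_CUBIC)
    o.append(im[r0*f:r1*f,c0*f:c1*f])
cv2.imwrite("pics/hd.png",np.hstack(o))
```

```text
(no output)
```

View pics/hd.png

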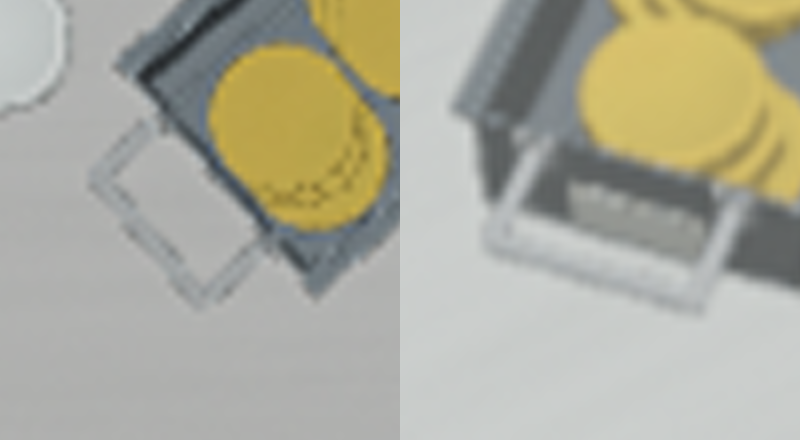

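Run:
```python
from go import *
C=np.load("C.npy",allow_pickle=True).item()
q=lambda x,y,c,r:(c+x/8-.44,r+y/8-.44)
T=lambda x,y:q(x,y,190,220); S=lambda x,y:q(x-400,y,198,235)
a,b=onz(C["top"],T(99,178),50),onz(C["top"],T(200,298),50);print(a,b,(a+b)/2,np.degrees(np.arctan2(*(b-a)[[1,0]]))+90)
a,b=onz(C["scene"],S(490,240),50),onz(C["scene"],S(700,299),50);print(a,b,(a+b)/2,np.degrees(np.arctan2(*(b-a)[[1,0]]))+90)
for z,x,y in((60,118,70),(60,316,294)): print(onz(C["top"],T(x,y),z))
for z,x,y in((60,455,108),): print(onz(C["scene"],S(x,y),z))
ang=-.87
goal([[393,319,200],[393,319,31]],ang)
```

```text
[424.   340.72  50.  ] [367.68 294.41  50.  ] [395.84 317.56  50.  ] -50.57083293541589
[428.83 342.29  50.  ] [369.34 291.13  50.  ] [399.08 316.71  50.  ] -49.30646380243593
[473.15 330.11  60.  ]
[368.2  240.02  60.  ]
[478.84 329.69  60.  ]
pos [397.87   4.1  224.75] twist [-0.   0.  -0.8] delta_cm [array([ -3.65, -31.28,   2.48]), array([ -3.64, -31.28,  19.38])]
```

apply_moves(plan=[{"twist": [0,0,-0.1],"delta_pos": [-0.4,-4,1],"jaw": 3.2},{"twist": [0,0,-0.2],"delta_pos": [-0.8,-8,2],"jaw": 3.2},{"twist": [0,0,-0.3],"delta_pos": [-1.2,-12,2.5],"jaw": 3.2},{"twist": [0,0,-0.4],"delta_pos": [-1.6,-16,2.5],"jaw": 3.2},{"twist": [0,0,-0.5],"delta_pos": [-2,-20,2.5],"jaw": 3.2},{"twist": [0,0,-0.6],"delta_pos": [-2.4,-24,2.5],"jaw": 3.2},{"twist": [0,0,-0.7],"delta_pos": [-2.8,-28,2.5],"jaw": 3.2},{"twist": [0,0,-0.8],"delta_pos": [-3.2,-31.2,2.5],"jaw": 3.2}])

```text
clock: 7.62
position: [396.9, 321.1, 200.0]
tool_rot: [-2.947, -1.085, -0.001]
force: [0.7, 0.6, 0.0]
finger_gap: 0.368
grasp_force: 0.0
```

apply_moves(plan=[{"twist": [0,0,0],"delta_pos": [0,0,0],"jaw": 3.2},{"twist": [0,0,0],"delta_pos": [0,0,3],"jaw": 3.2},{"twist": [0,0,0],"delta_pos": [0,0,6],"jaw": 3.2},{"twist": [0,0,0],"delta_pos": [0,0,9],"jaw": 3.2},{"twist": [0,0,0],"delta_pos": [0,0,9],"jaw": 3.2}])

```text
clock: 8.03
position: [395.1, 315.2, 105.2]
tool_rot: [2.949, 1.076, -0.012]
force: [-1.2, -0.3, 0.6]
finger_gap: 0.35
grasp_force: 0.0
```

Run:
```python
from go import *
goal([[397,317.5,31]],-.873)
print(robot.read_state()["finger_gap"])
c=robot.camera("scene")
o=cv2.resize(c["frame"],None,fx=5,fy=5,interpolation=cv2.INTER_CUBIC)[200*5:300*5,170*5:300*5]
cv2.imwrite("pics/pre.png",o)
```

```text
pos [395.08 315.21 105.25] twist [0.   0.01 0.  ] delta_cm [array([ 0.36, -0.05,  7.42])]
0.3502403038563723
```

View pics/pre.png

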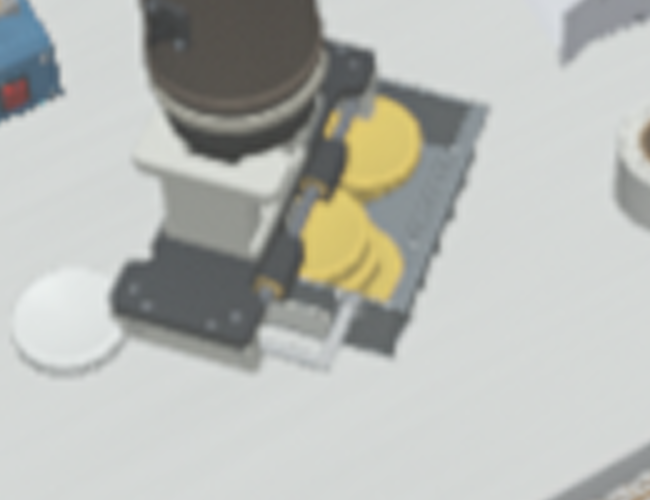

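apply_moves(plan=[{"twist": [0,0,0],"delta_pos": [0.1,0,1.5],"jaw": 3.2},{"twist": [0,0,0],"delta_pos": [0.1,0,3],"jaw": 3.2},{"twist": [0,0,0],"delta_pos": [0.1,0,4.5],"jaw": 3.2},{"twist": [0,0,0],"delta_pos": [0.1,0,6],"jaw": 3.2},{"twist": [0,0,0],"delta_pos": [0.1,0,7.2],"jaw": 3.2},{"twist": [0,0,0],"delta_pos": [0.1,0,7.2],"jaw": 3.2}])

```text
clock: 8.58
position: [398.3, 318.4, 38.0]
tool_rot: [2.951, 1.076, -0.001]
force: [-0.5, -0.5, -0.1]
finger_gap: 0.35
grasp_force: 0.0
```

apply_moves(plan=[{"twist": [0,0,0],"delta_pos": [0,0,0],"jaw": 0},{"twist": [0,0,0],"delta_pos": [0,0,0],"jaw": 0},{"twist": [0,0,0],"delta_pos": [0,0,0],"jaw": 0},{"twist": [0,0,0],"delta_pos": [0,0,0],"jaw": 0},{"twist": [0,0,0],"delta_pos": [0,0,0],"jaw": 0},{"twist": [0,0,0],"delta_pos": [0,0,0],"jaw": 0}], squeeze=20)

```text
clock: 9.08
position: [398.5, 319.1, 38.7]
tool_rot: [-2.951, -1.077, -0.002]
force: [0.2, -0.8, 4.2]
finger_gap: 0.076
grasp_force: 20.0
```

Run:
```python
from go import *
s=robot.read_state();print(s["force"],s["finger_gap"],s["grasp_force"])
p=[569.5,-204,-1.675,0]
for x in(-480,-420,-370,-227): print(x,unit(p,[[x,0,31]]))
goal([unit(p,[[-480,0,31]])[0]],p[2])
print(R.from_rotvec(s["tool_rot"]).as_matrix())
```

```text
[ 0.19 -0.8   4.16] 0.07564887282527995 20.000836551189423
-480 [[619.43 273.4   31.  ]]
-420 [[613.19 213.72  31.  ]]
-370 [[607.99 163.99  31.  ]]
-227 [[593.11  21.77  31.  ]]
pos [398.45 319.09  38.67] twist [-0.  -0.   0.8] delta_cm [array([13.96, 17.73,  0.79])]
[[ 0.77  0.64  0.  ]
 [ 0.64 -0.77  0.  ]
 [ 0.   -0.   -1.  ]]
```

Run:
```python
from go import *
C=np.load("C.npy",allow_pickle=True).item()
for r,c in((162,208),(185,208),(160,219),(166,219)):
    print([onz(C["top"],(c,r),z)[:2] for z in(0,50,104)])
```

```text
[array([738.31, 322.16]), array([726.19, 315.82]), array([713.09, 308.98])]
[array([646.56, 322.76]), array([637.29, 316.41]), array([627.28, 309.55])]
[array([745.15, 278.8 ]), array([732.81, 273.81]), array([719.49, 268.43])]
[array([721.05, 279.04]), array([709.46, 274.05]), array([696.95, 268.66])]
```

apply_moves(plan=[{"twist": [0,0,0],"delta_pos": [0,0,0],"jaw": 0},{"twist": [0,0,0.03],"delta_pos": [0.5,0.9,0],"jaw": 0},{"twist": [0,0,0.08],"delta_pos": [1.1,2.1,0],"jaw": 0},{"twist": [0,0,0.14],"delta_pos": [1.9,3.5,0],"jaw": 0},{"twist": [0,0,0.2],"delta_pos": [2.7,5,0],"jaw": 0},{"twist": [0,0,0.26],"delta_pos": [3.5,6.5,0],"jaw": 0},{"twist": [0,0,0.32],"delta_pos": [4.3,8,0],"jaw": 0},{"twist": [0,0,0.38],"delta_pos": [5.1,9.4,0],"jaw": 0}], squeeze=55)

```text
clock: 9.75
position: [496.7, 280.9, 38.5]
tool_rot: [-3.1, -0.497, 0.002]
force: [-7.7, 3.2, 9.0]
finger_gap: 0.068
grasp_force: 55.1
```

Run:
```python
from go import *
s=robot.read_state();print(s["force"],s["finger_gap"],s["grasp_force"])
p=[569.5,-204,-1.675,0]
goal([unit(p,[[-445,-15,38]])[0]],p[2])
for n in("scene","top"):
    robot.camera(n)
    d=robot.spot_point("tote_handle",n);e=robot.spot_point("tote_centre",n);c=robot.camera(n)
    print(n,[onz(c,q[0]["point"],z)[:2] if q else None for q,z in((d,50),(e,30))])
```

```text
[-7.67  3.23  9.03] 0.06816813952990895 55.113301277160645
pos [496.73 280.87  38.46] twist [-0.    0.    0.42] delta_cm [array([8.62, 7.12, 0.02])]
scene [array([490.58, 287.36]), array([531.39, 163.02])]
top [array([ 566.43, -302.65]), array([540.84, 161.96])]
```

apply_moves(plan=[{"twist": [0,0,0.06],"delta_pos": [1.2,1.0,0],"jaw": 0},{"twist": [0,0,0.12],"delta_pos": [2.4,2.0,0],"jaw": 0},{"twist": [0,0,0.18],"delta_pos": [3.6,3.0,0],"jaw": 0},{"twist": [0,0,0.24],"delta_pos": [4.9,4.1,0],"jaw": 0},{"twist": [0,0,0.3],"delta_pos": [6.2,5.2,0],"jaw": 0},{"twist": [0,0,0.36],"delta_pos": [7.4,6.2,0],"jaw": 0},{"twist": [0,0,0.42],"delta_pos": [8.6,7.1,0],"jaw": 0},{"twist": [0,0,0.42],"delta_pos": [8.6,7.1,0],"jaw": 0}])

```text
clock: 10.82
position: [601.8, 238.4, 37.6]
tool_rot: [3.137, -0.166, -0.003]
force: [-2.1, -1.4, 5.3]
finger_gap: 0.068
grasp_force: 55.3
```

Run:
```python
from go import *
s=robot.read_state();print(s["force"],s["finger_gap"],s["grasp_force"])
p=[569.5,-204,-1.675,0]
goal([unit(p,[[x,0,38]])[0] for x in(-400,-380,-227)],p[2])
C={}
for n in("scene","top"):
    C[n]=robot.camera(n)
    e=robot.spot_point("tote_centre",n)
    print(n,[onz(C[n],q["point"],30)[:2] for q in e[:2]])
print(unit(p,[[-326,-15,30]]))
t=list(unit(p,[[-326,-15,0]])[0][:2])+[-1.675]
o=[]
for n,(r0,r1,c0,c1) in {"top":(150,260,225,335),"scene":(140,250,210,310)}.items():
    f=3.7;im=cv2.resize(C[n]["frame"],None,fx=f,fy=f,interpolation=cv2.INTER_CUBIC)
    draw(im,C[n],usegs(p),(0,0,255),f);draw(im,C[n],tsegs(t)[:1],(0,200,0),f)
    o.append(im[int(r0*f):int(r0*f)+400,int(c0*f):int(c1*f)])
cv2.imwrite("pics/in.png",np.hstack(o))
```

```text
[-2.11 -1.44  5.32] 0.06849262986972314 55.28337299823761
pos [601.83 238.41  37.56] twist [ 0.  0. -0.] delta_cm [array([ 1.39,  4.34, -0.04]), array([ 1.4 ,  6.34, -0.04]), array([ 1.42, 21.64, -0.03])]
scene [array([586.87, 121.34])]
top [array([584.11, 118.14])]
[[588.49 121.79  30.  ]]
```

View pics/in.png

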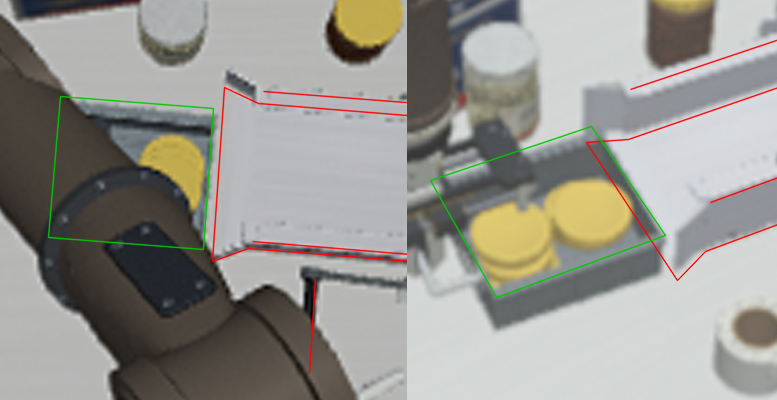

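apply_moves(plan=[{"twist": [0,0,0],"delta_pos": [0.5,0.9,0],"jaw": 0},{"twist": [0,0,0],"delta_pos": [1.0,1.9,0],"jaw": 0},{"twist": [0,0,0],"delta_pos": [1.4,2.9,0],"jaw": 0},{"twist": [0,0,0],"delta_pos": [1.7,3.9,0],"jaw": 0},{"twist": [0,0,0],"delta_pos": [1.7,4.9,-0.1],"jaw": 0},{"twist": [0,0,0],"delta_pos": [1.7,5.9,-0.2],"jaw": 0},{"twist": [0,0,0],"delta_pos": [1.7,6.9,-0.2],"jaw": 0},{"twist": [0,0,0],"delta_pos": [1.7,7.9,-0.3],"jaw": 0}], squeeze=30)

```text
clock: 11.68
position: [609.9, 157.7, 40.6]
tool_rot: [3.137, -0.157, -0.001]
force: [0.4, 1.0, -0.5]
finger_gap: 0.073
grasp_force: 30.0
```

Run:
```python
from go import *
s=robot.read_state();print(s["force"],s["torque"],s["finger_gap"])
p=[569.5,-204,-1.675,0]
goal([unit(p,[[x,0,41]])[0] for x in(-227,)],p[2])
for n in("scene","top"):
    c=robot.camera(n)
    for k,z in(("tote_centre",32),("cradle_seat",34)):
        e=robot.spot_point(k,n); print(n,k,[(onz(c,q["point"],z)[:2],q["conf"]) for q in e[:2]])
print(unit(p,[[-365+119,0,30],[-108,0,34]]))
```

```text
[ 0.44  1.01 -0.49] [ 0.46 -0.03 -0.03] 0.07268172124144663
pos [609.91 157.68  40.6 ] twist [0. 0. 0.] delta_cm [array([-0.31, 13.69, -0.03])]
scene tote_centre [(array([596.68,  42.47]), 0.97)]
scene cradle_seat [(array([582.06, -99.97]), 0.55)]
top tote_centre [(array([587.13,  36.9 ]), 0.84)]
top cradle_seat [(array([323.86, 499.58]), 0.63), (array([577.31, -97.94]), 0.61)]
[[595.09  40.67  30.  ]
 [580.73 -96.59  34.  ]]
```

apply_moves(plan=[{"twist": [0,0,0],"delta_pos": [0,1,0],"jaw": 0},{"twist": [0,0,0],"delta_pos": [0,2,0],"jaw": 0},{"twist": [0,0,0],"delta_pos": [-0.05,3,0],"jaw": 0},{"twist": [0,0,0],"delta_pos": [-0.1,4,-0.1],"jaw": 0},{"twist": [0,0,0],"delta_pos": [-0.1,5,-0.1],"jaw": 0},{"twist": [0,0,0],"delta_pos": [-0.1,6,-0.1],"jaw": 0},{"twist": [0,0,0],"delta_pos": [-0.1,7,-0.1],"jaw": 0},{"twist": [0,0,0],"delta_pos": [-0.1,8,-0.1],"jaw": 0}])

```text
clock: 12.65
position: [601.8, 78.8, 42.4]
tool_rot: [-3.137, 0.157, -0.002]
force: [1.4, 4.8, 3.9]
finger_gap: 0.073
grasp_force: 30.0
```

apply_moves(plan=[{"twist": [0,0,0],"delta_pos": [0,1,0],"jaw": 0},{"twist": [0,0,0],"delta_pos": [0,2,0],"jaw": 0},{"twist": [0,0,0],"delta_pos": [0,3,0],"jaw": 0},{"twist": [0,0,0],"delta_pos": [0,4,0],"jaw": 0},{"twist": [0,0,0],"delta_pos": [0,4.6,0],"jaw": 0},{"twist": [0,0,0],"delta_pos": [0,5.1,0],"jaw": 0},{"twist": [0,0,0],"delta_pos": [0,5.4,0],"jaw": 0},{"twist": [0,0,0],"delta_pos": [0,5.4,0],"jaw": 0}])

```text
clock: 13.32
position: [596.9, 25.2, 42.7]
tool_rot: [-3.137, 0.158, -0.003]
force: [1.7, 3.1, 7.0]
finger_gap: 0.071
grasp_force: 30.0
```

Creep on until the back plate pushes back.

apply_moves(plan=[{"twist": [0,0,0],"delta_pos": [0,0.2,0],"jaw": 0},{"twist": [0,0,0],"delta_pos": [0,0.4,0],"jaw": 0},{"twist": [0,0,0],"delta_pos": [0,0.6,0],"jaw": 0},{"twist": [0,0,0],"delta_pos": [0,0.6,0],"jaw": 0}])

```text
clock: 13.65
position: [598.3, 24.4, 43.1]
tool_rot: [-3.131, 0.152, -0.009]
force: [7.2, 17.2, -0.1]
finger_gap: 0.075
grasp_force: 30.0
```

apply_moves(plan=[{"twist": [0,0,0],"delta_pos": [0,0.3,0],"jaw": 0},{"twist": [0,0,0],"delta_pos": [0,0.3,0],"jaw": 0},{"twist": [0,0,0],"delta_pos": [0,-0.4,0],"jaw": 0},{"twist": [0,0,0],"delta_pos": [0,-0.4,0],"jaw": 2.8},{"twist": [0,0,0],"delta_pos": [0,-0.4,0],"jaw": 2.8},{"twist": [0,0,0],"delta_pos": [0,-0.4,0],"jaw": 2.8},{"twist": [0,0,0],"delta_pos": [0,-0.4,0],"jaw": 2.8}])

```text
clock: 14.23
position: [595.0, 21.7, 41.4]
tool_rot: [3.136, -0.16, -0.003]
force: [-0.2, -0.4, -0.1]
finger_gap: 0.286
grasp_force: 0.0
```

apply_moves(plan=[{"twist": [0,0,0],"delta_pos": [0,0,-1],"jaw": 2.8},{"twist": [0,0,0],"delta_pos": [0,0,-3],"jaw": 2.8},{"twist": [0,0,0],"delta_pos": [0,0,-6],"jaw": 2.8},{"twist": [0,0,0],"delta_pos": [0,0,-10],"jaw": 4},{"twist": [0,0,0],"delta_pos": [0,0,-14],"jaw": 6},{"twist": [0,0,0],"delta_pos": [-4,1,-17],"jaw": 7},{"twist": [0,0,0],"delta_pos": [-8,2,-17],"jaw": 7},{"twist": [0,0,0],"delta_pos": [-12,4,-17],"jaw": 7}])

```text
clock: 14.9
position: [482.0, 0.3, 214.3]
tool_rot: [-3.137, 0.155, -0.007]
force: [0.1, -0.9, 0.8]
finger_gap: 0.619
grasp_force: 0.0
```

Run:
```python
from go import *
s=robot.read_state();print(s["force"],s["finger_gap"])
p=[571,-202.5,-1.675,0]
for n in("scene","top"):
    c=robot.camera(n)
    for k,z in(("tote_centre",34),("tote_handle",54)):
        e=robot.spot_point(k,n); print(n,k,[(onz(c,q["point"],z)[:2],round(q["conf"],2)) for q in e[:2]])
print(unit(p,[[-108,0,34],[-227,0,54],crank(0)]))
goal([[423.8,-46.3,215],[423.8,-46.3,107]],p[2])
```

```text
[ 0.14 -0.9   0.75] 0.6187698544177812
scene tote_centre [(array([585.14, -92.2 ]), 0.79)]
scene tote_handle [(array([587.81,  27.36]), 0.86)]
top tote_centre [(array([584.79, -89.92]), 0.76)]
top tote_handle [(array([583.69,  18.59]), 0.8)]
[[582.23 -95.09  34.  ]
 [594.61  23.27  54.  ]
 [426.53 -45.64 126.24]]
pos [483.35  -0.8  212.45] twist [-0. -0.  0.] delta_cm [array([-5.47,  5.13, -0.26]), array([-5.48,  5.13, 10.54])]
```

apply_moves(plan=[{"twist": [0,0,0],"delta_pos": [-2.7,2.6,0],"jaw": 5},{"twist": [0,0,0],"delta_pos": [-5.5,5.1,0],"jaw": 4.5},{"twist": [0,0,0],"delta_pos": [-5.5,5.1,2],"jaw": 4.5},{"twist": [0,0,0],"delta_pos": [-5.5,5.1,5],"jaw": 4.5},{"twist": [0,0,0],"delta_pos": [-5.5,5.1,8],"jaw": 4.5},{"twist": [0,0,0],"delta_pos": [-5.5,5.1,10.5],"jaw": 4.5},{"twist": [0,0,0],"delta_pos": [-5.5,5.1,10.5],"jaw": 0},{"twist": [0,0,0],"delta_pos": [-5.5,5.1,10.5],"jaw": 0}])

```text
clock: 15.87
position: [422.6, -45.6, 106.2]
tool_rot: [-3.137, 0.156, 0.004]
force: [0.6, -0.6, 0.5]
finger_gap: 0.388
grasp_force: 0.0
```

apply_moves(plan=[{"twist": [0,0,0],"delta_pos": [0,0,0],"jaw": 0},{"twist": [0,0,0],"delta_pos": [0,0,0],"jaw": 0},{"twist": [0,0,0],"delta_pos": [0,0,0],"jaw": 0},{"twist": [0,0,0],"delta_pos": [0,0,0],"jaw": 0},{"twist": [0,0,0],"delta_pos": [0,0,0],"jaw": 0}], squeeze=40)

```text
clock: 16.28
position: [424.3, -42.3, 108.3]
tool_rot: [-3.134, 0.153, -0.006]
force: [1.6, 15.9, 0.4]
finger_gap: 0.116
grasp_force: 40.0
```

Run:
```python
from go import *
s=robot.read_state();print(s["position"],s["force"],s["finger_gap"])
b=np.array(crank(0))
for c in np.arange(0.1,2.45,.1).tolist()+[2.44]:
    d=np.array(crank(c))-b; print(round(c,2),[0,round(d[0]/10,2),round(-d[2]/10,2)])
```

```text
[424.31 -42.33 108.3 ] [ 1.62 15.86  0.45] 0.11566292062027896
0.1 [0, np.float64(0.58), np.float64(-1.38)]
0.2 [0, np.float64(1.3), np.float64(-2.7)]
0.3 [0, np.float64(2.14), np.float64(-3.94)]
0.4 [0, np.float64(3.11), np.float64(-5.09)]
0.5 [0, np.float64(4.18), np.float64(-6.13)]
0.6 [0, np.float64(5.36), np.float64(-7.07)]
0.7 [0, np.float64(6.62), np.float64(-7.88)]
0.8 [0, np.float64(7.95), np.float64(-8.56)]
0.9 [0, np.float64(9.35), np.float64(-9.1)]
1.0 [0, np.float64(10.79), np.float64(-9.51)]
1.1 [0, np.float64(12.27), np.float64(-9.76)]
1.2 [0, np.float64(13.76), np.float64(-9.87)]
1.3 [0, np.float64(15.26), np.float64(-9.83)]
1.4 [0, np.float64(16.75), np.float64(-9.64)]
1.5 [0, np.float64(18.21), np.float64(-9.3)]
1.6 [0, np.float64(19.63), np.float64(-8.82)]
1.7 [0, np.float64(21.0), np.float64(-8.2)]
1.8 [0, np.float64(22.29), np.float64(-7.44)]
1.9 [0, np.float64(23.5), np.float64(-6.56)]
2.0 [0, np.float64(24.62), np.float64(-5.56)]
2.1 [0, np.float64(25.64), np.float64(-4.46)]
2.2 [0, np.float64(26.54), np.float64(-3.26)]
2.3 [0, np.float64(27.31), np.float64(-1.98)]
2.4 [0, np.float64(27.95), np.float64(-0.62)]
2.44 [0, np.float64(28.17), np.float64(-0.06)]
```

apply_moves(plan=[{"twist": [0,0,0],"delta_pos": [0,-0.35,0],"jaw": 0},{"twist": [0,0,0],"delta_pos": [0,-0.08,-0.7],"jaw": 0},{"twist": [0,0,0],"delta_pos": [0,0.23,-1.38],"jaw": 0},{"twist": [0,0,0],"delta_pos": [0,0.95,-2.7],"jaw": 0},{"twist": [0,0,0],"delta_pos": [0,1.79,-3.94],"jaw": 0},{"twist": [0,0,0],"delta_pos": [0,2.76,-5.09],"jaw": 0},{"twist": [0,0,0],"delta_pos": [0,3.83,-6.13],"jaw": 0},{"twist": [0,0,0],"delta_pos": [0,5.0,-7.07],"jaw": 0}], squeeze=30)

```text
clock: 16.95
position: [418.4, -92.6, 179.6]
tool_rot: [-3.134, 0.153, -0.004]
force: [-1.5, 14.9, 5.7]
finger_gap: 0.118
grasp_force: 30.0
```

Run:
```python
from go import *
s=robot.read_state();print(s["position"],s["force"],s["finger_gap"])
for n in("scene","top"):
    c=robot.camera(n); e=robot.spot_point("tote_centre",n); print(n,[(q["point"],round(q["conf"],2)) for q in e[:2]], proj(c,unit([571,-200,-1.675],crad([-108,0,34],.6))))
```

```text
[418.36 -92.58 179.56] [-1.45 14.94  5.71] 0.11783610521412685
scene [([301.1, 164.5], 0.89)] [[303.27 163.26]]
top [([318.1, 192.6], 0.73)] [[317.76 194.44]]
```

apply_moves(plan=[{"twist": [0,0,0],"delta_pos": [0,1.26,-0.81],"jaw": 0},{"twist": [0,0,0],"delta_pos": [0,2.59,-1.49],"jaw": 0},{"twist": [0,0,0],"delta_pos": [0,3.99,-2.03],"jaw": 0},{"twist": [0,0,0],"delta_pos": [0,5.43,-2.44],"jaw": 0},{"twist": [0,0,0],"delta_pos": [0,6.91,-2.69],"jaw": 0},{"twist": [0,0,0],"delta_pos": [0,8.4,-2.8],"jaw": 0},{"twist": [0,0,0],"delta_pos": [0,9.9,-2.76],"jaw": 0},{"twist": [0,0,0],"delta_pos": [0,11.39,-2.57],"jaw": 0}])

```text
clock: 17.82
position: [405.1, -208.7, 204.4]
tool_rot: [-3.137, 0.157, 0.001]
force: [-3.7, 4.8, 4.0]
finger_gap: 0.118
grasp_force: 30.0
```

apply_moves(plan=[{"twist": [0,0,0],"delta_pos": [0,1.46,0.34],"jaw": 0},{"twist": [0,0,0],"delta_pos": [0,2.88,0.82],"jaw": 0},{"twist": [0,0,0],"delta_pos": [0,4.25,1.44],"jaw": 0},{"twist": [0,0,0],"delta_pos": [0,5.54,2.2],"jaw": 0},{"twist": [0,0,0],"delta_pos": [0,6.75,3.08],"jaw": 0},{"twist": [0,0,0],"delta_pos": [0,7.87,4.08],"jaw": 0},{"twist": [0,0,0],"delta_pos": [0,8.89,5.18],"jaw": 0},{"twist": [0,0,0],"delta_pos": [0,9.79,6.38],"jaw": 0}])

```text
clock: 18.48
position: [394.2, -306.9, 139.4]
tool_rot: [-3.137, 0.159, 0.004]
force: [-4.7, 2.4, -0.2]
finger_gap: 0.121
grasp_force: 30.0
```

apply_moves(plan=[{"twist": [0,0,0],"delta_pos": [0,0.77,1.28],"jaw": 0},{"twist": [0,0,0],"delta_pos": [0,1.41,2.64],"jaw": 0},{"twist": [0,0,0],"delta_pos": [0,1.63,3.3],"jaw": 0},{"twist": [0,0,0],"delta_pos": [0,1.63,3.3],"jaw": 0},{"twist": [0,0,0],"delta_pos": [0,1.63,3.3],"jaw": 0},{"twist": [0,0,0],"delta_pos": [0,1.63,3.3],"jaw": 0},{"twist": [0,0,0],"delta_pos": [0,1.63,3.3],"jaw": 0},{"twist": [0,0,0],"delta_pos": [0,1.63,3.3],"jaw": 0}])

```text
clock: 19.15
position: [394.0, -322.4, 106.5]
tool_rot: [-3.137, 0.157, 0.002]
force: [-4.6, 4.0, -0.1]
finger_gap: 0.117
grasp_force: 30.0
```

```bash
cat > lids.py <<'E'
from go import *
s=robot.read_state();print(s["position"],s["force"],s["finger_gap"])
p=[571,-200,-1.675,0]
for n in("scene","top"):
    c=robot.camera(n); e=robot.spot_point("lid_0_centre",n); print(n,[(np.round(q["point"]),onz(c,q["point"],60)[:2],round(q["conf"],2)) for q in e])
    e=robot.spot_point("tote_centre",n); print("tote",[(np.round(q["point"]),round(q["conf"],2)) for q in e])
E
python3 lids.py
```

```text
[ 393.95 -322.37  106.53] [-4.58  3.99 -0.12] 0.11721764551278738
scene []
tote []
top [(array([284., 250.]), array([385.36,  39.73]), 0.23)]
tote []
```

apply_moves(plan=[{"twist": [0,0,0],"delta_pos": [0,-0.86,-1.92],"jaw": 0},{"twist": [0,0,0],"delta_pos": [0,-1.63,-3.2],"jaw": 0},{"twist": [0,0,0],"delta_pos": [0,-0.86,-1.92],"jaw": 0},{"twist": [0,0,0],"delta_pos": [0,0,0],"jaw": 0},{"twist": [0,0,0],"delta_pos": [0,0,0.05],"jaw": 0},{"twist": [0,0,0],"delta_pos": [0,0,0],"jaw": 0},{"twist": [0,0,0],"delta_pos": [0,0,0],"jaw": 0},{"twist": [0,0,0],"delta_pos": [0,0,0],"jaw": 0}])

```text
clock: 20.12
position: [394.3, -321.8, 106.2]
tool_rot: [-3.137, 0.156, 0.002]
force: [-2.0, 4.8, -7.2]
finger_gap: 0.121
grasp_force: 30.0
```

apply_moves(plan=[{"twist": [0,0,0],"delta_pos": [0,-0.5,-1.2],"jaw": 0},{"twist": [0,0,0],"delta_pos": [0,-0.86,-1.92],"jaw": 0},{"twist": [0,0,0],"delta_pos": [0,-1.63,-3.2],"jaw": 0},{"twist": [0,0,0],"delta_pos": [0,-2.53,-4.4],"jaw": 0},{"twist": [0,0,0],"delta_pos": [0,-3.55,-5.5],"jaw": 0},{"twist": [0,0,0],"delta_pos": [0,-4.67,-6.5],"jaw": 0},{"twist": [0,0,0],"delta_pos": [0,-5.88,-7.38],"jaw": 0},{"twist": [0,0,0],"delta_pos": [0,-7.17,-8.14],"jaw": 0}])

```text
clock: 20.78
position: [402.6, -251.7, 189.7]
tool_rot: [3.135, -0.159, 0.004]
force: [0.5, -3.8, -4.9]
finger_gap: 0.122
grasp_force: 30.0
```

```bash
cat >> lids.py <<'E'
for n in("scene","top"):
    c=robot.camera(n); h=cv2.cvtColor(c["frame"],cv2.COLOR_BGR2HSV)
    m=cv2.inRange(h,(18,90,100),(32,255,255)); k,l,st,ct=cv2.connectedComponentsWithStats(m)
    print(n,[(st[i,4],np.round(ct[i]),onz(c,ct[i],40)[:2]) for i in range(1,k) if st[i,4]>12])
print(proj(c,unit(p,[[0,-95,145],[207,-95,145],[207,95,145],[0,95,145]])))
E
python3 lids.py
```

```text
[ 402.56 -251.73  189.69] [ 0.55 -3.76 -4.88] 0.12155382717515553
scene [(array([375., 152.]), array([ 532.32, -360.9 ]), 0.55)]
tote []
top [(array([388., 208.]), array([ 532.76, -355.94]), 0.67)]
tote []
scene [(np.int32(1723), array([461.,  81.]), array([ 691.  , -968.42])), (np.int32(195), array([238.,  93.]), array([1105.33, -141.24])), (np.int32(52), array([214., 101.]), array([1106.22,  -32.46])), (np.int32(42), array([243., 110.]), array([1000.45, -101.67])), (np.int32(235), array([284., 135.]), array([ 790.55, -155.89])), (np.int32(140), array([358., 152.]), array([ 579.33, -329.6 ])), (np.int32(13), array([ 29., 226.]), array([841.65, 736.15])), (np.int32(178), array([ 27., 250.]), array([751.13, 761.59]))]
top [(np.int32(247), array([317.,  77.]), array([1063.52, -114.27])), (np.int32(250), array([290.,  80.]), array([1051.98,   -7.24])), (np.int32(364), array([363.,  99.]), array([ 966.85, -293.33])), (np.int32(257), array([298., 102.]), array([960.51, -34.67])), (np.int32(283), array([508., 135.]), array([ 810.39, -863.74])), (np.int32(75), array([ 97., 149.]), array([79
[... 204 characters left out ...]
53])), (np.int32(27), array([510., 195.]), array([ 570.31, -843.48])), (np.int32(158), array([ 34., 240.]), array([445.61, 988.2 ])), (np.int32(75), array([ 46., 239.]), array([445.97, 942.08])), (np.int32(239), array([ 38., 255.]), array([388.35, 972.64])), (np.int32(37), array([164., 267.]), array([333.4, 482.9])), (np.int32(40), array([148., 271.]), array([318.77, 543.61])), (np.int32(239), array([ 37., 270.]), array([330.91, 973.59])), (np.int32(239), array([ 37., 285.]), array([273.66, 972.02])), (np.int32(74), array([ 44., 300.]), array([216.63, 941.45])), (np.int32(245), array([ 36., 316.]), array([157.88, 972.98]))]
[[349.68 221.79]
 [408.24 226.36]
 [409.91 173.38]
 [352.36 168.74]]
```

apply_moves(plan=[{"twist": [0,0,0],"delta_pos": [0,-1.29,-0.76],"jaw": 0},{"twist": [0,0,0],"delta_pos": [0,-2.66,-1.38],"jaw": 0},{"twist": [0,0,0],"delta_pos": [0,-4.08,-1.86],"jaw": 0},{"twist": [0,0,0],"delta_pos": [0,-5.54,-2.2],"jaw": 0},{"twist": [0,0,0],"delta_pos": [0,-7.03,-2.39],"jaw": 0},{"twist": [0,0,0],"delta_pos": [0,-8.53,-2.43],"jaw": 0},{"twist": [0,0,0],"delta_pos": [0,-10.02,-2.32],"jaw": 0},{"twist": [0,0,0],"delta_pos": [0,-11.5,-2.07],"jaw": 0}])

```text
clock: 21.85
position: [413.4, -137.6, 206.4]
tool_rot: [3.136, -0.159, -0.0]
force: [9.4, -12.4, -36.2]
finger_gap: 0.123
grasp_force: 30.0
```

Run:
```python
from go import *
s=robot.read_state();print(s["position"],s["force"])
for n in("scene","top"):
    c=robot.camera(n); h=cv2.cvtColor(c["frame"],cv2.COLOR_BGR2HSV)
    m=cv2.inRange(h,(18,90,100),(32,255,255)); k,l,st,ct=cv2.connectedComponentsWithStats(m)
    print(n,[(int(st[i,4]),np.round(ct[i]),st[i,:4]) for i in range(1,k) if st[i,4]>8 and 250<ct[i][0]<430 and 120<ct[i][1]<240])
    for k in("tote_centre","lid_0_centre"): print(k,[(np.round(q["point"]),round(q["conf"],2)) for q in robot.spot_point(k,n)],proj(c,unit([571,-200,-1.675],crad([-108,0,34],1.)))[0])
```

```text
[ 413.36 -137.58  206.38] [  9.43 -12.39 -36.22]
scene []
tote_centre [(array([305., 155.]), 0.65)] [309.66 152.09]
lid_0_centre [] [309.66 152.09]
top [(267, array([324., 153.]), array([315, 144,  19,  19], dtype=int32)), (1037, array([378., 197.]), array([354, 179,  46,  38], dtype=int32))]
tote_centre [(array([323., 192.]), 0.63)] [324.78 193.02]
lid_0_centre [(array([387., 204.]), 0.54)] [324.78 193.02]
```

apply_moves(plan=[{"twist": [0,0,0],"delta_pos": [0,-0.15,1.17],"jaw": 0},{"twist": [0,0,0],"delta_pos": [0,-1.55,1.71],"jaw": 0},{"twist": [0,0,0],"delta_pos": [0,-2.88,2.39],"jaw": 0},{"twist": [0,0,0],"delta_pos": [0,-4.14,3.2],"jaw": 0},{"twist": [0,0,0],"delta_pos": [0,-5.32,4.14],"jaw": 0},{"twist": [0,0,0],"delta_pos": [0,-6.39,5.18],"jaw": 0},{"twist": [0,0,0],"delta_pos": [0,-7.36,6.33],"jaw": 0},{"twist": [0,0,0],"delta_pos": [0,-8.2,7.57],"jaw": 0}])

```text
clock: 22.82
position: [425.2, -54.5, 133.9]
tool_rot: [-3.137, 0.157, -0.012]
force: [7.2, -3.2, -2.2]
finger_gap: 0.116
grasp_force: 30.0
```

apply_moves(plan=[{"twist": [0,0,0],"delta_pos": [0,-0.4,0.65],"jaw": 0},{"twist": [0,0,0],"delta_pos": [0,-0.72,1.32],"jaw": 0},{"twist": [0,0,0],"delta_pos": [0,-1.05,2.0],"jaw": 0},{"twist": [0,0,0],"delta_pos": [0,-1.3,2.7],"jaw": 0},{"twist": [0,0,0],"delta_pos": [0,-1.3,2.7],"jaw": 0},{"twist": [0,0,0],"delta_pos": [0,-1.3,2.7],"jaw": 0}])

```text
clock: 23.32
position: [426.4, -42.5, 106.8]
tool_rot: [-3.137, 0.158, -0.01]
force: [8.2, -2.6, -6.7]
finger_gap: 0.114
grasp_force: 29.9
```

Down flat (same pose as before). Release and clear.

apply_moves(plan=[{"twist": [0,0,0],"delta_pos": [0,0,0],"jaw": 5},{"twist": [0,0,0],"delta_pos": [0,0,0],"jaw": 5},{"twist": [0,0,0],"delta_pos": [0,0,0],"jaw": 5},{"twist": [0,0,0],"delta_pos": [0,0,0],"jaw": 5},{"twist": [0,0,0],"delta_pos": [0,0,-3],"jaw": 5},{"twist": [0,0,0],"delta_pos": [0,0,-7],"jaw": 5},{"twist": [0,0,0],"delta_pos": [0,0,-11],"jaw": 5},{"twist": [0,0,0],"delta_pos": [0,0,-14],"jaw": 5}])

```text
clock: 23.98
position: [422.9, -42.1, 248.7]
tool_rot: [-3.137, 0.157, -0.003]
force: [1.0, 0.7, 0.1]
finger_gap: 0.543
grasp_force: 0.0
```

apply_moves(plan=[{"twist": [0,0,0],"delta_pos": [0,-4,-1],"jaw": 5},{"twist": [0,0,0],"delta_pos": [0,-8,-1],"jaw": 5},{"twist": [0,0,0],"delta_pos": [0,-12,-1],"jaw": 5},{"twist": [0,0,0],"delta_pos": [0,-16,-1],"jaw": 5},{"twist": [0,0,0],"delta_pos": [0,-20,-1],"jaw": 5},{"twist": [0,0,0],"delta_pos": [0,-24,-1],"jaw": 5},{"twist": [0,0,0],"delta_pos": [0,-24,-1],"jaw": 5}])

```text
clock: 24.57
position: [445.7, 204.9, 256.2]
tool_rot: [-3.133, 0.143, -0.0]
force: [-0.1, -0.7, -0.1]
finger_gap: 0.544
grasp_force: 0.0
```

Run:
```python
from go import *
p=[571,-200,-1.675]
for n in("scene","top"):
    c=robot.camera(n); h=cv2.cvtColor(c["frame"],cv2.COLOR_BGR2HSV)
    m=cv2.inRange(h,(18,90,100),(32,255,255)); k,l,st,ct=cv2.connectedComponentsWithStats(m)
    print(n,[(int(st[i,4]),np.round(ct[i])) for i in range(1,k) if st[i,4]>8 and 250<ct[i][0]<430 and 110<ct[i][1]<250])
    for k,z,q in(("tote_centre",34,[-108,0,34]),("tote_handle",54,[-227,0,54]),("crank_grip",126,crank(0)),("lid_0_centre",40,[103,0,40]),("label_roll",0,[0]*3),("jar_a",0,[0]*3),("tape_roll",0,[0]*3)): print(k,[(np.round(d["point"]),onz(c,d["point"],z)[:2],round(d["conf"],2)) for d in robot.spot_point(k,n)],unit(p,[q])[0][:2])
```

```text
scene [(244, array([284., 135.])), (635, array([353., 151.])), (11, array([260., 156.]))]
tote_centre [] [582.23 -92.59]
tote_handle [(array([274., 179.]), array([610.67,   7.5 ]), 0.82), (array([347., 155.]), array([ 575.39, -273.74]), 0.7)] [594.61  25.77]
crank_grip [(array([321., 195.]), array([426.13, -40.23]), 0.84), (array([373., 154.]), array([ 481.97, -292.17]), 0.68)] [426.53 -43.14]
lid_0_centre [(array([375., 154.]), array([ 540.08, -375.94]), 0.6), (array([344., 154.]), array([ 597.76, -281.71]), 0.26)] [ 560.29 -302.44]
label_roll [(array([305., 237.]), array([393.93,  28.51]), 0.9)] [ 571. -200.]
jar_a [(array([282., 152.]), array([ 754.17, -125.74]), 0.97)] [ 571. -200.]
tape_roll [(array([167., 330.]), array([336.01, 517.32]), 0.67)] [ 571. -200.]
top [(10, array([380., 111.])), (269, array([324., 153.])), (1117, array([378., 199.]))]
tote_centre [(array([318., 198.]), array([580.8, -96.2]), 0.61)] [582.23 -92.59]
tote_handle [(array([284., 195.]), array([591.19,  31.07]), 0.66), (array([372., 201.]), array([ 559.9 , -298.18]), 0.23)] [594.61  25.77]
crank_grip [(array([307., 236.]), array([433.58, -41.99]), 0.7)] [426.53 -43.14]
lid_0_centre [(array([388., 207.]), array([ 537.41, -362.61]), 0.55)] [ 560.29 -302.44]
label_roll [(array([284., 248.]), array([397.32,  33.29]), 0.65)] [ 571. -200.]
jar_a [(array([319., 156.]), array([ 751.06, -114.42]), 0.93), (array([272., 158.]), array([746.8 ,  69.89]), 0.67), (array([318., 197.]), array([ 590.05, -103.74]), 0.4), (array([283., 250.]), array([386.8 ,  37.81]), 0.38)] [ 571. -200.]
tape_roll [(array([158., 268.]), array([329.53, 516.69]), 0.58)] [ 571. -200.]
```

```bash
python3 -c "
from rig import robot
print(robot.hand_in())"
```

```text
the job is handed in; nothing more can be done
None
```

The cradle was lowered, loaded, tipped and swung back flat, and the job was handed in at about 25 s; the hand-in returned no verdict. My last camera check showed gold only over the hopper, none in the tote, though overlap kept me from counting all six lids. It put the tote at about its home position, and the rolls and jars I could check had not moved.

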